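# Scoop used sample jars out of the soak tote

## Robot

A 6-joint arm with a two-finger parallel gripper is mounted at the origin on the work surface. World frame = base frame: x ahead of the robot, y to its left, z up, the work surface at z = 0. Lengths are in m, angles in rad, forces in N, time in s.
With the tool pointing down it reaches from about 0.25 to 0.775 m from the base axis. Payload 4 kg.
Tool frame: the origin (TCP) lies at the very end of the fingers, on their centre line; the grasp point (between the pads) lies hold_point_z behind it (hold_point_z is the distance from the TCP to the grasp point, in m); z points along the fingers, y is the direction in which the jaws open and shut (so a half turn about z gives the same grasp; the last joint's range is limited). The gripper opens to 94 mm and grips with 3 to 60 N. Pads are 16 mm wide; open, the fingers measure 119 mm over their backs; the gripper's body (75 mm by 177 mm) begins 78 mm behind the grasp point.
Start: joints at [-1.251, 0.087, 1.371, -0, 1.684, -0.103], TCP at [0.226, -0.502, 0.206] pointing down, gripper open.
Joint ranges: [-3.1, 3.1], [-0.76, 2.03], [0.27, 2.55], [-1.08, 4.22], [0.17, 2.65], [-2.57, 2.57]. Speed limits (rad/s): [2.79, 2.79, 3.14, 3.14, 3.14, 3.14].

## Interface

Orientations are given as [roll, pitch, yaw] about the fixed x, y, z axes, in that order (R = Rz(yaw) Ry(pitch) Rx(roll)).
In Python, from bench import * gives the robot as it stands.
- The arm moves only by the tool step_arm, never from a script. Its argument "increments" is text: rows parted by semicolons, each of 6 numbers parted by spaces: the shift along the tool's x, y, z in cm, then the turn, a rotation vector about the tool's x, y, z in rad. A call has 1 to 5 rows; each row shifts and turns the commanded pose from where the row before left it, along the tool's axes as they then stand; what a row does not reach is not made up. A row lasts 1/10 s, in which the tool goes at most 50 mm and 8.59 degrees, less where a joint would pass 70% of its speed; a pose out of reach is approached as far as the arm can. A call is refused whole if a number of a shift passes 5 or a number of a turn 0.15, either way. A call with a gripper value outside its range is refused whole. "claw" is the gripper's target within -1 to 1 (shut at 1, half-way at 0, fully open at -1), set as the call begins (left out, the last holds). The fingers move at their own pace and stop on an object; the grip force is fixed at half the most. Time passes only in rows, so rows that do not move let the fingers close. It gives the time, the measured TCP pose, the force and the opening at its end, in the units of the state.
- get_obs(): the state, without advancing time (a new reading comes with each control period).
- snapshot(name): name is "scene" or "top" or "wrist"; returns the picture (420x560x3 uint8, red, green, blue); there is no depth.
- calibration(name): a dict with "camera_matrix" (3x3 intrinsics, pixels), "eye" and "orientation" of the camera in the world; the wrist camera has in their place "tool_from_camera" (4x4, takes a point from camera to tool coordinates, whose origin is the TCP and whose axes are the flange's). Camera axes: x right, y up, looking along -z (the intrinsics and any distortion apply to the point x, -y, -z); pixel columns grow to the right and rows downward; lengths in m; the calibration is good to about 2 mm. A picture is of the moment at which its call begins: read the wrist's pose just before it. calibration takes no time and is no camera call.
- close_job(): hands the job in, once; it reports no verdict.
The state is a dict: "time": time; "joint_positions": joint angles; "qvel": joint speeds; "joint_torque": joint torques, N m; "tool_pos": TCP position; "ee_rot": TCP orientation; "wrist_force": force on the tool from outside, world axes, zero at the start; "wrist_torque": the same for the moment, N m; "width": finger opening in m.
Only numpy, scipy, OpenCV 4.12 (cv2) and the standard library are available. Lean on these libraries where they do the work, as an engineer would, in place of code of your own. Each camera call takes 0.05 s, during which the arm holds its last target. There are 200 camera calls.

## Task

The two used sample jars in the soak tote must not be touched by hand: take the bench scoop by its grip bar, push it along the tote floor into one of the tote's corners at the end where the jars lie (lip against that end, cheek alongside the side wall) so that the corner backs both jars into the scoop, and lift both out together. Tip them from low down into the steel tray, then stand the scoop's pan flat on its grey mat again, about centred, and let go; leave the other things on the bench alone.

Things in the scene. Friction and masses are not known exactly. Their poses are not given: they have to be found in the camera images.
- scoop_grip (a point): Loose aluminium bench scoop, 220 g, with a grey grip bar: this is the bar's middle. x points along the scoop to the lip, y to its left, z up out of the pan. The bar is level: 90 long (x), 18 wide (y, flat upright sides), 24 high (z). The pan's underside is 88 lower; its back wall's inner face is at x +54, its lip at x +160. A riser 40 wide, 100 high from the underside, rear face at x +44, carries the bar.
- scoop_pan (a point): Centre of the scoop's pan floor, upper face: 105 ahead of and 85 below the middle of the grip bar, same axes. Pan 130 wide outside, 124 inside; open at the lip; floor 3 thick, thinning to 1.5 at the lip over its last 30; back wall 45 high; cheeks 42 high, only 20 high over the last 30.
- scoop_lip (a point): Middle of the scoop's lip (its leading bottom edge): 160 ahead of and 88 below the middle of the grip bar. Same axes.
- tote: Grey open plastic tote, fixed. Origin under its centre, x along its length, y to its left, z up. Floor inside 240 (x) by 190 (y), 4 above the bench; walls 5 thick, top edge 54 above the bench. The two long side walls stand upright; the two end walls lean outward by 20 degrees, from x = +-120 at the floor. The jars lie nearer its +x end.
- tote_corner_left (a point): Inner corner of the tote's floor at its +x end and +y side (point on the floor).
- tote_corner_right (a point): Inner corner of the tote's floor at its +x end and -y side (point on the floor).
- tray: Steel tray, fixed. Origin under its centre; 220 (x) by 190 (y) outside, walls 3 thick, 40 high, floor 3 thick.
- mat: Grey mat on the bench, fixed, 150 (x) by 140 (y), 3 thick, origin under its centre. The scoop's pan stands on it at the start.
- jar_a_mid (a point): Used white sample jar with a grey screw cap, loose, 40 diameter, 70 long, some 60 g, lying on its side in the tote (the two jars are alike). This point is its centre; its x axis runs along the jar to the cap.
- jar_b_mid (a point): Used white sample jar with a grey screw cap, loose, 40 diameter, 70 long, some 60 g, lying on its side in the tote (the two jars are alike). This point is its centre; its x axis runs along the jar to the cap.
- spare_jar: A clean sample jar like the two in the tote but standing upright on the bench, 40 diameter, 70 tall; bystander, origin under its centre.
- dishes: Stack of three clear culture dishes, 90 diameter, 46 tall; bystander, origin under its centre.
- logbook: Blue logbook lying flat, 150 x 210 x 14; bystander, origin under its centre.
- wash_bottle: White capped bottle, 68 diameter, 190 tall; bystander, origin under its centre.
- beaker: Glass beaker, 80 diameter, 100 tall; bystander, origin under its centre.
- tip_box: Grey box with a clear lid, 87 x 122 x 73; bystander, origin under its centre.
- slide_box: Wooden slide box, 100 x 180 x 34; bystander, origin under its centre.

How it is judged:
On the way, in this order (a step that is already met when the one before it is completed fails the run):
1. the scoop is down in one of the tote's corners at the jars' end (middle of its lip within 80 mm of the corner, on the level), with both jars in its pan ((horizontal distance between scoop_lip and tote_corner_left below 0.08 m or horizontal distance between scoop_lip and tote_corner_right below 0.08 m) and x of jar_a_mid in the frame of scoop_grip between 0.045 and 0.165 m and y of jar_a_mid in the frame of scoop_grip between -0.062 and 0.062 m and z of jar_a_mid in the frame of scoop_grip between -0.085 and -0.02 m and x of jar_b_mid in the frame of scoop_grip between 0.045 and 0.165 m and y of jar_b_mid in the frame of scoop_grip between -0.062 and 0.062 m and z of jar_b_mid in the frame of scoop_grip between -0.085 and -0.02 m), for 0.1 s.
2. both jars are lifted out of the tote together in the scoop (jars' centres over 110 mm above the bench) (x of jar_a_mid in the frame of scoop_grip between 0.045 and 0.165 m and y of jar_a_mid in the frame of scoop_grip between -0.062 and 0.062 m and z of jar_a_mid in the frame of scoop_grip between -0.085 and -0.02 m and x of jar_b_mid in the frame of scoop_grip between 0.045 and 0.165 m and y of jar_b_mid in the frame of scoop_grip between -0.062 and 0.062 m and z of jar_b_mid in the frame of scoop_grip between -0.085 and -0.02 m and height (world z) of each of jar_a_mid, jar_b_mid above 0.11 m), for 0.2 s.
At the end, for the whole second after the job is handed in: both jars lie at rest inside the steel tray; the scoop stands upright on the grey mat, let go and at rest, its pan's centre within 40 mm of the mat's centre (x of jar_a_mid in the frame of tray between -0.107 and 0.107 m and y of jar_a_mid in the frame of tray between -0.092 and 0.092 m and z of each of jar_a_mid, jar_b_mid in the frame of tray below 0.05 m and linear speed of each of jar_a, jar_b below 0.03 m/s and x of jar_b_mid in the frame of tray between -0.107 and 0.107 m and y of jar_b_mid in the frame of tray between -0.092 and 0.092 m and horizontal distance between scoop_pan and mat below 0.04 m and height (world z) of scoop_pan below 0.012 m and angle between scoop_grip's own z axis and vertical below 0.08 rad and linear speed of scoop below 0.02 m/s); the robot touches nothing.
It fails at once if the fingers touch a used jar (contact force between the fingers and jar_a above 0.5 N or contact force between the fingers and jar_b above 0.5 N).
It fails at once if a jar is thrown or dropped from a height (faster than 1.8 m/s) (linear speed of any of jar_a, jar_b above 1.8 m/s).
It fails at once if another thing on the bench is moved by more than 30 mm (distance of any of spare_jar, dishes, logbook, wash_bottle, beaker, tip_box, slide_box from where it was at the start of the episode above 0.03 m).
It also fails if it takes over 66 s, if anything falls off the work surface, if the arm or the gripper's body presses on something with over 40 N, if the wrist force passes 120 N, or if a joint passes its speed limit or range.

## Working session

There is one attempt and no reset: what is moved stays moved. The work goes in short steps, Python scripts to look and compute and a tool call to move; the robot and the scene stay as the last step left them, time stands still between calls to the robot, and variables do not carry over. Pictures are saved under pics/ and viewed, about 8 in all and at most 12, crops included, and the job is handed in when it is done.

Besides the shell and the picture viewer there is one more tool, called after "Emit:" as a command line: name --argument value ..., lists and objects as JSON in quotes. step_arm: Moves the arm, as the interface text tells. Its arguments: {"type":"object","properties":{"increments":{"type":"string"},"claw":{"type":"number"}},"required":["increments"]}

```bash
ls; mkdir -p pics
python3 - <<'E'
from bench import *
import cv2
o=get_obs();print({k:o[k] for k in('time','tool_pos','ee_rot','width')})
for n in('top','scene'):
    cv2.imwrite(f'pics/{n}0.png',snapshot(n)[:,:,::-1]);print(n,calibration(n))
print(calibration('wrist'))
import bench;print([x for x in dir(bench) if x[0]!='_'])
E
```

```text
pics
{'time': 0.0, 'tool_pos': array([ 0.22548815, -0.50106577,  0.20432332]), 'ee_rot': array([-3.13947323e+00, -2.19688447e-04,  4.22770788e-01]), 'width': 0.09376169197883585}
top {'camera_matrix': array([[464.19310445,   0.        , 280.58935676],
       [  0.        , 464.19310445, 213.78967488],
       [  0.        ,   0.        ,   1.        ]]), 'eye': array([ 0.49089384, -0.02288743,  1.49401176]), 'orientation': array([ 0.06608899,  0.0189186 , -1.54563489])}
scene {'camera_matrix': array([[473.15504576,   0.        , 278.74632149],
       [  0.        , 473.15504576, 210.84140899],
       [  0.        ,   0.        ,   1.        ]]), 'eye': array([ 1.15241873, -0.69361413,  0.81857432]), 'orientation': array([0.88851487, 0.01593631, 0.71650908])}
{'camera_matrix': array([[362.09271584,   0.        , 280.01568104],
       [  0.        , 362.09271584, 213.30408822],
       [  0.        ,   0.        ,   1.        ]]), 'tool_from_camera': array([[-1.18757470e-03,  9.60483859e-01,  2.78333155e-01,
         8.21577697e-02],
       [ 9.99998705e-01,  1.44291586e-03, -7.12542623e-04,
         7.94817247e-04],
       [-1.08599701e-03,  2.78331949e-01, -9.60484329e-01,
        -1.78839698e-01],
       [ 0.00000000e+00,  0.00000000e+00,  0.00000000e+00,
         1.00000000e+00]])}
['IKError', 'calibration', 'close_job', 'get_obs', 'hold_point_z', 'snapshot']
```

View pics/top0.png

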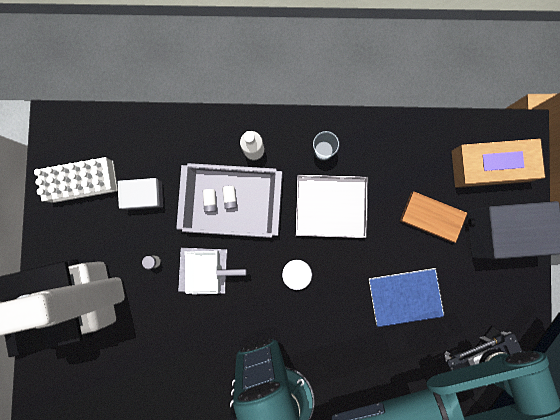

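View pics/scene0.png

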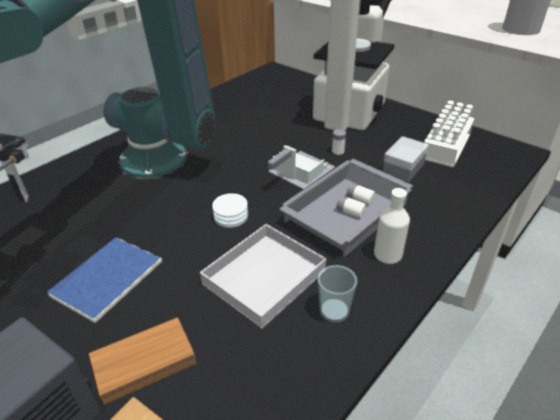

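The top view shows the scoop on its mat (pan about (203,272), grip bar to (245,272), lip to image left). The tote is at (180-282, 163-237) with the jars at (209,200) and (230,197), and the tray at (296-368, 175-238). I'll zoom in for accurate pixels.

Run:
```python
import cv2
a=cv2.imread('pics/top0.png')[155:305,170:375]
cv2.imwrite('pics/crop0.png',cv2.resize(a,None,fx=3.9,fy=3.9,interpolation=cv2.INTER_CUBIC))
```

```text
(no output)
```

View pics/crop0.png

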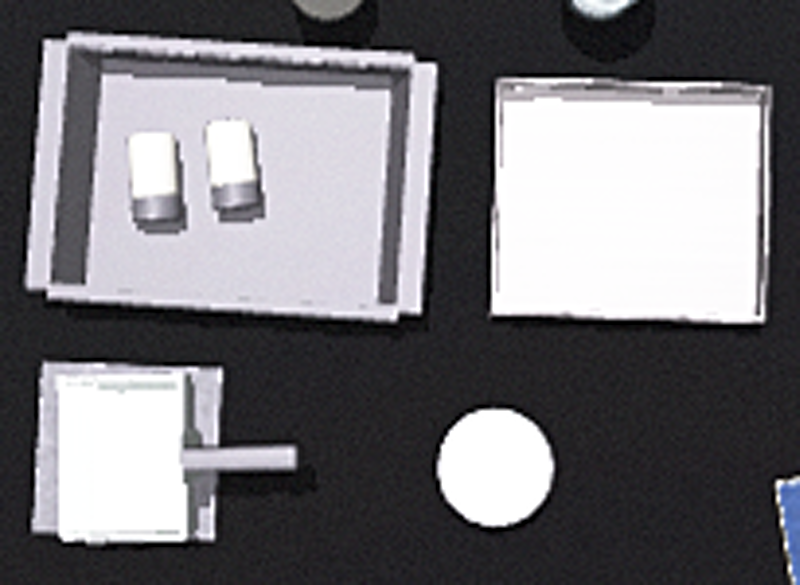

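```bash
cat > h.py <<'E'
from bench import *
import numpy as np, cv2
from scipy.spatial.transform import Rotation as R
def cam(name,o=None):
    c=calibration(name)
    if name=='wrist':
        T=np.eye(4);T[:3,:3]=R.from_euler('xyz',o['ee_rot']).as_matrix();T[:3,3]=o['tool_pos']
        M=T@c['tool_from_camera'];return c['camera_matrix'],M[:3,3],M[:3,:3]
    return c['camera_matrix'],np.array(c['eye']),R.from_euler('xyz',c['orientation']).as_matrix()
def px2w(C,uv,z):
    K,e,Rm=C
    d=np.linalg.inv(K)@[uv[0],uv[1],1];d=Rm@[d[0],-d[1],-d[2]]
    return e+d*(z-e[2])/d[2]
def w2px(C,p):
    K,e,Rm=C
    q=Rm.T@(np.asarray(p)-e);q=K@[q[0],-q[1],-q[2]];return q[:2]/q[2]
E
python3 - <<'E'
from h import *
C=cam('top');np.set_printoptions(precision=4,suppress=True)
def g(n,l,z):
    P=[px2w(C,(170+(a+.5)/3.9-.5,155+(b+.5)/3.9-.5),z)[:2] for a,b in l];P=np.array(P);print(n,P.tolist() and np.round(P,4).tolist(),P.mean(0));return P
def ang(d):return np.degrees(np.arctan2(d[1],d[0]))
P=g('toterim',[(43,40),(437,65),(421,314),(27,290)],.054);print(ang(P[0]-P[1]),ang(P[3]-P[2]),np.linalg.norm(P[0]-P[1]),np.linalg.norm(P[0]-P[3]))
P=g('totefl',[(103,75),(391,89),(380,303),(84,284)],.004);print(ang(P[0]-P[1]),ang(P[3]-P[2]),np.linalg.norm(P[0]-P[1]))
P=g('mat',[(43,362),(222,368),(215,540),(33,533)],.003);print(ang(P[0]-P[1]),ang(P[3]-P[2]))
P=g('tray',[(497,78),(771,87),(766,322),(491,318)],.04);print(ang(P[0]-P[1]),ang(P[3]-P[2]))
P=g('bar',[(297,458),(183,458)],.103);print(ang(P[1]-P[0]))
g('panlip',[(57,373),(57,541)],.03)
g('jarA',[(154,133),(159,220)],.03);g('jarB',[(231,119),(239,210)],.03)
g('spare',[(-74,418)],.07); g('dishes',[(495,467)],.046)
print(hold_point_z)
E
```

```text
toterim [[0.732, 0.3248], [0.7188, 0.0067], [0.519, 0.0144], [0.5303, 0.3297]] [0.625  0.1689]
87.61013244210443 87.9382253254677 0.3184047815837482 0.20180075878471562
totefl [[0.7121, 0.2856], [0.7058, 0.0454], [0.5281, 0.0497], [0.5378, 0.2948]] [0.621  0.1689]
88.48296767134151 87.74542026820052 0.24027965279601013
mat [[0.4727, 0.3266], [0.4715, 0.1784], [0.3311, 0.1796], [0.3327, 0.3293]] [0.402  0.2535]
89.54265540415189 89.37685903362485
tray [[0.7115, -0.0418], [0.7091, -0.2628], [0.5197, -0.2612], [0.5174, -0.0414]] [ 0.6144 -0.1518]
89.3806598701842 90.5893381739575
bar [[0.4056, 0.1052], [0.4033, 0.1926]] [0.4045 0.1489]
91.50544688334237
panlip [[0.4644, 0.3085], [0.3297, 0.3033]] [0.3971 0.3059]
jarA [[0.6615, 0.2367], [0.5905, 0.2301]] [0.626  0.2334]
jarB [[0.6744, 0.1741], [0.6002, 0.1651]] [0.6373 0.1696]
spare [[0.4272, 0.4016]] [0.4272 0.4016]
dishes [[0.3992, -0.0473]] [ 0.3992 -0.0473]
0.0188
```

```bash
cat >> h.py <<'E'
np.set_printoptions(precision=4,suppress=True)
G=0.025      # grasp x in scoop frame
DT=0.0       # pitch of scoop relative to tool (nose-up +)
def rot(yaw,tilt): return R.from_euler('z',yaw)*R.from_euler('x',np.pi)*R.from_euler('y',tilt)
def lip2tcp(lip,yaw,tilt,g=G,h=0.0692):
    Rs=R.from_euler('z',yaw)*R.from_euler('y',-tilt)
    return np.array(lip)+Rs.apply([g-.160,0,h])
TO=np.array([.622,.169]);TYAW=np.radians(88)
def tote(x,y,z=.004):
    c,s=np.cos(TYAW),np.sin(TYAW);return np.array([TO[0]+c*x-s*y,TO[1]+s*x+c*y,z])
def rows(p0,r0,p1,r1,n):
    "increment rows from pose 0 to pose 1"
    w=(r0.inv()*r1).as_rotvec(); out=[];p=np.array(p0,float);r=r0
    for k in range(1,n+1):
        tp=np.array(p0)+(np.array(p1)-p0)*k/n; tr=r0*R.from_rotvec(w*k/n)
        d=r.inv().apply(tp-p)*100; q=(r.inv()*tr).as_rotvec()
        d=np.round(d,2);q=np.round(q,3);out.append(np.r_[d,q]); p=p+r.apply(d/100);r=r*R.from_rotvec(q)
    for i in range(0,n,5): print('; '.join(' '.join('%g'%(v+0) for v in o) for o in out[i:i+5]))
    print('max',np.abs(out).max(0)); return p,r
def now():
    o=get_obs();r=R.from_euler('xyz',o['ee_rot']);M=r*R.from_euler('x',-np.pi)
    y=M.as_matrix()[:,0]
    print('t %.2f'%o['time'],'tcp',o['tool_pos'],'yaw %.3f tilt %.3f'%(np.arctan2(y[1],y[0]),np.arcsin(y[2])),'F',o['wrist_force'],'w %.4f'%o['width'])
    return o,o['tool_pos'],r
E
python3 - <<'E'
from h import *
o,p,r=now()
rows(p,r,[.404,.165,.20],rot(1.585,0),15)
E
```

```text
t 0.10 tcp [ 0.2255 -0.5011  0.2044] yaw 0.423 tilt 0.000 F [ 0.3877  0.0711 -1.0475] w 0.0939
2.91 -3.56 0.04 0 0 -0.077; 3.17 -3.33 0.03 0 0 -0.078; 3.42 -3.07 0.04 0 0 -0.077; 3.65 -2.8 0.04 0 0 -0.078; 3.85 -2.5 0.04 0 -0.001 -0.077
4.04 -2.2 0.03 -0.001 0 -0.078; 4.2 -1.88 0.03 0 0 -0.077; 4.32 -1.55 0.03 0 0 -0.078; 4.44 -1.21 0.03 0 0 -0.077; 4.51 -0.86 0.03 0 0 -0.078
4.57 -0.51 0.03 0 0 -0.077; 4.6 -0.16 0.04 0 0 -0.078; 4.59 0.2 0.03 0 0 -0.077; 4.57 0.55 0.03 -0.001 0 -0.078; 4.5 0.91 0.03 0 0 -0.077
max [4.6   3.56  0.04  0.001 0.001 0.078]
```

Emit:
step_arm --increments "2.9 -3.56 0 0 0 -0.077; 3.17 -3.33 0 0 0 -0.078; 3.42 -3.07 0 0 0 -0.077; 3.65 -2.8 0 0 0 -0.078; 3.85 -2.5 0 0 0 -0.077" --claw -1

```text
time: 0.6
tool_pos: [0.285, -0.2777, 0.2049]
ee_rot: [-3.141, -0.0, 0.812]
wrist_force: [1.3, 0.7, 0.1]
width: 0.0938
```

Emit:
step_arm --increments "4.04 -2.2 0 0 0 -0.078; 4.2 -1.88 0 0 0 -0.077; 4.32 -1.55 0 0 0 -0.078; 4.44 -1.21 0 0 0 -0.077; 4.51 -0.86 0 0 0 -0.078"

```text
time: 1.1
tool_pos: [0.3444, -0.0558, 0.2052]
ee_rot: [3.141, -0.0, 1.2]
wrist_force: [1.4, 0.1, -0.4]
width: 0.0941
```

Emit:
step_arm --increments "4.57 -0.51 0 0 0 -0.077; 4.6 -0.16 0 0 0 -0.078; 4.59 0.2 0 0 0 -0.077; 4.57 0.55 0 0 0 -0.078; 4.5 0.91 0 0 0 -0.077"

```text
time: 1.6
tool_pos: [0.4038, 0.1665, 0.2051]
ee_rot: [-3.141, 0.0, 1.589]
wrist_force: [0.7, -0.7, 0.3]
width: 0.094
```

Emit:
step_arm --increments "0 0 0 0 0 0; 0 0 0 0 0 0; 0 0 0 0 0 0"

```text
time: 1.9
tool_pos: [0.4038, 0.1635, 0.2051]
ee_rot: [-3.141, 0.001, 1.583]
wrist_force: [-0.2, -0.8, 0.0]
width: 0.0943
```

Run:
```python
from h import *
o,p,r=now()
cv2.imwrite('pics/w1.png',snapshot('wrist')[:,:,::-1]);np.save('w1.npy',np.r_[o['tool_pos'],o['ee_rot']]);print(o['joint_positions'])
```

```text
t 1.90 tcp [0.4038 0.1635 0.2051] yaw 1.583 tilt -0.001 F [-0.2009 -0.8349  0.0043] w 0.0943
[ 0.255  -0.1702  1.6195 -0.0007  1.6932  0.2423]
```

View pics/w1.png

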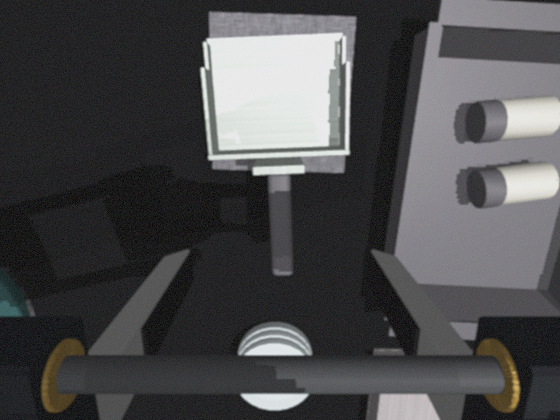

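Wrist view: the bar runs from its rear end (282,273) to the riser (279,175), between the open fingers. The jar caps are at (470-505,122) and (470-505,186), and the tote's end wall is at the upper right.

Run:
```python
from h import *
a=np.load('w1.npy');C=cam('wrist',dict(tool_pos=a[:3],ee_rot=a[3:]))
f=lambda u,z:px2w(C,u,z)
A=f((282,275),.103);B=f((280,176),.103);print('bar rear',A,'front',B,'yaw',np.arctan2(*(B-A)[1::-1]))
print('panlip corners z.023',f((206,40),.023),f((347,36),.023))
print('pan back top z.048',f((209,158),.048),f((350,153),.048))
print('mat',[f(u,.003)[:2] for u in((208,12),(356,16),(345,172))])
print('jar cap ends',f((468,124),.024),f((470,188),.024))
print('tote left floor corner',f((441,57),.004),'near wall inner floor rear',f((413,285),.004))
print('rim near outer',f((428,23),.054),f((386,262),.054))
```

```text
bar rear [0.4072 0.1079 0.103 ] front [0.4045 0.1931 0.103 ] yaw 1.602177673888672
panlip corners z.023 [0.3359 0.3029 0.023 ] [0.4641 0.3077 0.023 ]
pan back top z.048 [0.3388 0.1991 0.048 ] [0.4689 0.2051 0.048 ]
mat [array([0.3351, 0.3303]), array([0.4748, 0.3285]), array([0.4736, 0.1798])]
jar cap ends [0.5857 0.2314 0.024 ] [0.5977 0.1684 0.024 ]
tote left floor corner [0.5597 0.2935 0.004 ] near wall inner floor rear [0.5605 0.0487 0.004 ]
rim near outer [0.5249 0.3128 0.054 ] [0.5103 0.0993 0.054 ]
```

Emit:
step_arm --increments "0.6 0.1 3.3 0 0 -0.017; 0.6 0 3.3 0 0 0; 0 0 3.3 0 0 0; 0 0 2.4 0 0 0; 0 0 1.0 0 0 0"

```text
time: 2.45
tool_pos: [0.4031, 0.1744, 0.0699]
ee_rot: [-3.137, 0.001, 1.599]
wrist_force: [1.0, 1.0, 0.3]
width: 0.094
```

Emit:
step_arm --increments "0 0 0 0 0 0; 0 0 0 0 0 0; 0 0 0 0 0 0; 0 0 0 0 0 0; 0 0 0 0 0 0" --claw 1

```text
time: 2.95
tool_pos: [0.4054, 0.1767, 0.0734]
ee_rot: [3.14, -0.0, 1.602]
wrist_force: [0.3, -0.1, 0.5]
width: 0.0573
```

Emit:
step_arm --increments "0 0 0 0 0 0; 0 0 0 0 0 0; 0 0 0 0 0 0; 0 0 0 0 0 0"

```text
time: 3.35
tool_pos: [0.4047, 0.1765, 0.0724]
ee_rot: [-3.141, 0.0, 1.602]
wrist_force: [-0.8, 0.0, -0.2]
width: 0.0257
```

Run:
```python
from h import *
now()
cv2.imwrite('pics/w2.png',snapshot('wrist')[:,:,::-1])
```

```text
t 3.35 tcp [0.4047 0.1765 0.0724] yaw 1.602 tilt -0.000 F [-0.7786  0.0237 -0.2149] w 0.0257
```

Emit:
step_arm --increments "0 0 0 0 0 0; 0 0 0 0 0 0; 0 0 0 0 0 0; 0 0 0 0 0 0"

```text
time: 3.8
tool_pos: [0.4047, 0.1765, 0.0724]
ee_rot: [-3.141, -0.0, 1.602]
wrist_force: [-0.7, 0.1, -0.5]
width: 0.0177
```

Emit:
step_arm --increments "0 0 -1 0 0 0; 0 0 -2 0 0 0; 0 0 -3 0 0 0; 0 0 -3 0 0 0; 0 0 -2 0 0 0"

```text
time: 4.3
tool_pos: [0.4055, 0.1764, 0.1852]
ee_rot: [3.138, -0.0, 1.602]
wrist_force: [0.8, 0.2, -1.5]
width: 0.0177
```

Emit:
step_arm --increments "0 0 0 0 0 0; 0 0 0 0 0 0; 0 0 0 0 0 0"

```text
time: 4.6
tool_pos: [0.4038, 0.1761, 0.1806]
ee_rot: [-3.138, 0.001, 1.602]
wrist_force: [0.5, 0.0, -1.9]
width: 0.0178
```

Run:
```python
from h import *
now()
w=snapshot('wrist')[:,:,::-1];s=snapshot('scene')[:,:,::-1];cv2.imwrite('pics/s3.png',s)
b=cv2.imread('pics/w2.png')
cv2.imwrite('pics/c3.png',np.vstack([np.hstack([b,w])[:, :],]) if 0 else cv2.resize(np.hstack([b,w]),(800,300)))
```

```text
t 4.60 tcp [0.4038 0.1761 0.1806] yaw 1.602 tilt -0.001 F [ 0.5354  0.0479 -1.8608] w 0.0178
```

View pics/c3.png

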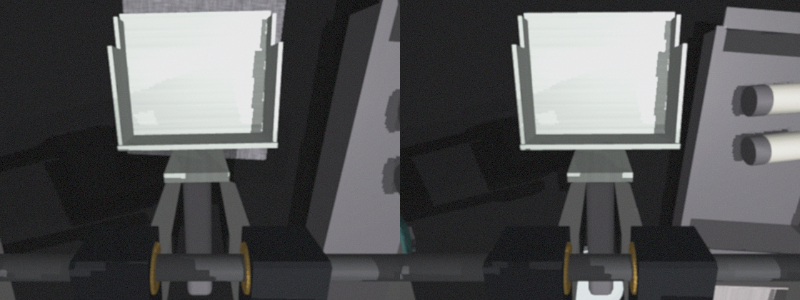

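```bash
cat >> h.py <<'E'
def to_lip(x,y,z,tilt,n,yaw=None,p=None,r=None):
    if p is None: _,p,r=now()
    yaw=TYAW if yaw is None else yaw
    print('->',lip2tcp(tote(x,y,z),yaw,tilt)); return rows(p,r,lip2tcp(tote(x,y,z),yaw,tilt),rot(yaw,tilt),n)
def lip(p,r):
    M=r*R.from_euler('x',-np.pi); w=p+M.apply([.160-G,0,-.0692])
    c,s=np.cos(TYAW),np.sin(TYAW);d=w[:2]-TO
    print('lip world',w,'tote mm',np.round(1e3*np.array([c*d[0]+s*d[1],-s*d[0]+c*d[1],w[2]]),1)); return w
E
python3 - <<'E'
from h import *
o,p,r=now();lip(p,r);C=cam('wrist',o);M=r*R.from_euler('x',-np.pi)
for y in(-.065,.065):
  for z in (-.0692,-.0492): print(w2px(C,p+M.apply([.135,y,z]))*.714)
to_lip(-.035,-.012,.10,-.35,10,p=p,r=r)
E
```

```text
t 4.70 tcp [0.4038 0.1761 0.1806] yaw 1.602 tilt -0.001 F [-0.1015 -0.7122 -2.4983] w 0.0179
lip world [0.3994 0.311  0.1113] tote mm [134.1 227.4 111.3]
[273.799   11.7051]
[280.7818   5.5566]
[123.1091  11.868 ]
[115.8965   5.7323]
-> [0.6292 0.0306 0.2113]
-1.52 2.21 -0.31 0.001 -0.035 0.007; -1.52 2.21 -0.26 0.001 -0.035 0.006; -1.52 2.23 -0.21 0 -0.035 0.007; -1.5 2.23 -0.16 0.001 -0.034 0.006; -1.5 2.25 -0.11 0.001 -0.035 0.007
-1.48 2.25 -0.06 0.001 -0.035 0.006; -1.48 2.27 -0.01 0.001 -0.035 0.007; -1.45 2.27 0.04 0.001 -0.035 0.007; -1.44 2.29 0.09 0 -0.035 0.006; -1.42 2.29 0.13 0.001 -0.035 0.007
max [1.52  2.29  0.31  0.001 0.035 0.007]
```

Run:
```python
from h import *
C=cam('top')
print('bottle cap top',px2w(C,(248,138),.19),'body',px2w(C,(252,147),.13), 'beaker',px2w(C,(325,143),.1))
S=cam('scene');print('bottle base scene',px2w(S,(390,252),0.0),'cap',px2w(S,(399,195),.19))
```

```text
bottle cap top [0.7908 0.1023 0.19  ] body [0.7777 0.0953 0.13  ] beaker [ 0.801  -0.1236  0.1   ]
bottle base scene [ 0.7969  0.1125 -0.    ] cap [0.802  0.0932 0.19  ]
```

Emit:
step_arm --increments "-1.52 2.21 -0.31 0 -0.035 0.007; -1.52 2.21 -0.26 0 -0.035 0.006; -1.52 2.23 -0.21 0 -0.035 0.007; -1.5 2.23 -0.16 0 -0.034 0.006; -1.5 2.25 -0.11 0.001 -0.035 0.007"

```text
time: 5.2
tool_pos: [0.5177, 0.1031, 0.197]
ee_rot: [-3.141, 0.176, 1.569]
wrist_force: [-0.3, -0.7, -1.1]
width: 0.0177
```

Emit:
step_arm --increments "-1.48 2.25 -0.06 0.001 -0.035 0.006; -1.48 2.27 0 0 -0.035 0.007; -1.45 2.27 0.04 0 -0.035 0.007; -1.44 2.29 0.09 0 -0.035 0.006; -1.42 2.29 0.13 0.001 -0.035 0.007"

```text
time: 5.7
tool_pos: [0.6304, 0.0305, 0.2126]
ee_rot: [3.135, 0.35, 1.534]
wrist_force: [-0.9, 0.7, -2.1]
width: 0.0176
```

Emit:
step_arm --increments "0 0 0 0 0 0; 0 0 0 0 0 0; 0 0 0 0 0 0"

```text
time: 6.0
tool_pos: [0.6291, 0.0314, 0.2135]
ee_rot: [3.134, 0.348, 1.534]
wrist_force: [0.2, 0.2, -2.6]
width: 0.018
```

Run:
```python
from h import *
o,p,r=now();lip(p,r);print(o['joint_positions'])
w=snapshot('wrist')[:,:,::-1];t=snapshot('top')[:,:,::-1]
np.save('w4.npy',np.r_[o['tool_pos'],o['ee_rot']])
cv2.imwrite('pics/w4.png',w);cv2.imwrite('pics/t4.png',t)
cv2.imwrite('pics/c4.png',np.hstack([cv2.resize(w,(480,360)),cv2.resize(t[150:270,170:277],(320,360),interpolation=cv2.INTER_CUBIC)]))
```

```text
t 6.00 tcp [0.6291 0.0314 0.2135] yaw 1.534 tilt -0.348 F [ 0.1588  0.1537 -2.5672] w 0.0180
lip world [0.6334 0.1346 0.1024] tote mm [-34.  -12.6 102.4]
[ 0.1476  0.312   1.1322 -0.349   1.7453  0.1298]
```

View pics/c4.png

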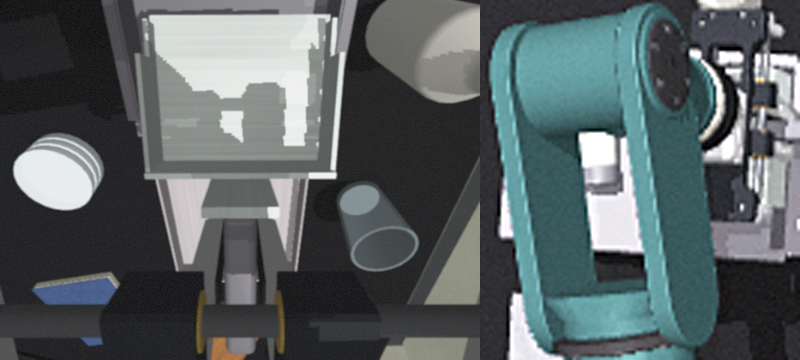

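Run:
```python
from h import *
o,p,r=now()
p,r=to_lip(-.025,-.013,.06,-.42,3,p=p,r=r)
to_lip(-.025,-.013,.006,-.42,3,p=p,r=r)
```

```text
t 6.10 tcp [0.6293 0.0313 0.2144] yaw 1.534 tilt -0.348 F [-1.1913 -0.1089 -2.2054] w 0.0177
-> [0.6308 0.0486 0.1782]
0.95 0.02 0.94 0.003 -0.024 -0.001; 0.98 0.03 0.91 0.002 -0.024 0; 0.99 0.02 0.89 0.003 -0.024 -0.001
max [0.99  0.03  0.94  0.003 0.024 0.001]
-> [0.6308 0.0486 0.1242]
0.74 0 1.64 0 0 0; 0.73 0 1.64 0 0 0; 0.74 0 1.65 0 0 0
max [0.74 0.   1.65 0.   0.   0.  ]
```

Emit:
step_arm --increments "0.95 0.02 0.94 0.003 -0.024 0; 0.98 0.03 0.91 0.002 -0.024 0; 0.99 0.02 0.89 0.003 -0.024 0"

```text
time: 6.4
tool_pos: [0.6309, 0.0491, 0.1763]
ee_rot: [-3.141, 0.423, 1.534]
wrist_force: [0.7, -0.0, -2.3]
width: 0.0178
```

Emit:
step_arm --increments "0.74 0 1.64 0 0 0; 0.73 0 1.64 0 0 0; 0.5 0 1.2 0 0 0; 0.24 0 0.45 0 0 0; 0 0 0 0 0 0"

```text
time: 6.9
tool_pos: [0.6313, 0.0484, 0.1234]
ee_rot: [-3.142, 0.421, 1.534]
wrist_force: [0.8, 0.7, -1.7]
width: 0.0176
```

Emit:
step_arm --increments "0 0 0 0 0 0; 0 0 0 0 0 0; 0 0 0 0 0 0"

```text
time: 7.2
tool_pos: [0.632, 0.0481, 0.1248]
ee_rot: [3.139, 0.42, 1.532]
wrist_force: [-0.1, 0.4, -1.7]
width: 0.0178
```

Run:
```python
from h import *
o,p,r=now();lip(p,r)
w=snapshot('wrist')[:,:,::-1];t=snapshot('scene')[:,:,::-1]
cv2.imwrite('pics/w5.png',w);cv2.imwrite('pics/s5.png',t)
cv2.imwrite('pics/c5.png',np.hstack([cv2.resize(w,(400,300)),cv2.resize(t[130:260,260:433],(400,300),interpolation=cv2.INTER_CUBIC)]))
```

```text
t 7.20 tcp [0.632  0.0481 0.1248] yaw 1.532 tilt -0.420 F [-0.0609  0.3598 -1.6826] w 0.0178
lip world [0.6358 0.1431 0.0066] tote mm [-25.4 -14.7   6.6]
```

View pics/c5.png

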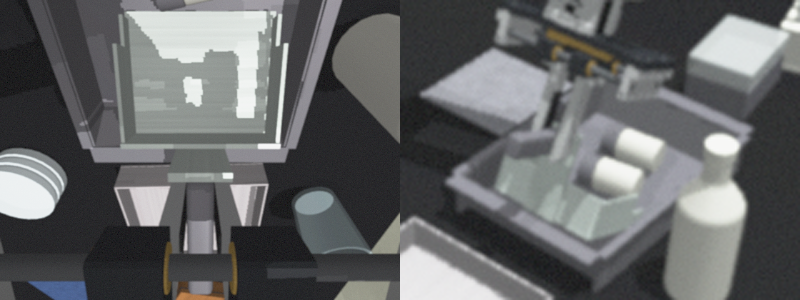

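Run:
```python
from h import *
o,p,r=now()
p,r=to_lip(-.010,-.014,.005,-.22,5,p=p,r=r)
p,r=to_lip(.012,-.014,.0045,-.04,5,p=p,r=r)
```

```text
t 7.30 tcp [0.6318 0.0481 0.1246] yaw 1.532 tilt -0.421 F [-0.0752 -0.231  -2.7387] w 0.0180
-> [0.6316 0.0419 0.102 ]
0.07 0 0.46 0 0.04 -0.001; 0.05 0 0.47 0 0.04 0; 0.04 0 0.46 0.001 0.04 -0.001; 0.01 0 0.47 0 0.04 0; 0 0 0.47 0 0.041 -0.001
max [0.07  0.    0.47  0.001 0.041 0.001]
-> [0.6318 0.0485 0.079 ]
0.23 0 0.42 0 0.036 0; 0.21 0 0.43 0 0.036 0; 0.2 0 0.43 0 0.036 0; 0.18 0 0.44 0 0.036 0; 0.16 0 0.45 0 0.036 0
max [0.23  0.    0.45  0.    0.036 0.   ]
```

Emit:
step_arm --increments "0.07 0 0.46 0 0.04 0; 0.05 0 0.47 0 0.04 0; 0.04 0 0.46 0 0.04 0; 0.01 0 0.47 0 0.04 0; 0 0 0.47 0 0.041 0"

```text
time: 7.8
tool_pos: [0.6315, 0.0417, 0.1017]
ee_rot: [3.14, 0.219, 1.533]
wrist_force: [-0.5, 0.2, -3.0]
width: 0.0178
```

Emit:
step_arm --increments "0.23 0 0.42 0 0.036 0; 0.21 0 0.43 0 0.036 0; 0.2 0 0.43 0 0.036 0; 0.18 0 0.44 0 0.036 0; 0.16 0 0.45 0 0.036 0"

```text
time: 8.3
tool_pos: [0.6317, 0.048, 0.0788]
ee_rot: [3.14, 0.039, 1.533]
wrist_force: [-1.1, 1.2, -1.7]
width: 0.0174
```

Emit:
step_arm --increments "0 0 0 0 0 0; 0 0 0 0 0 0"

```text
time: 8.5
tool_pos: [0.6316, 0.0479, 0.0788]
ee_rot: [3.14, 0.041, 1.533]
wrist_force: [0.7, 0.3, -2.8]
width: 0.0174
```

Run:
```python
from h import *
o,p,r=now();lip(p,r)
w=snapshot('wrist')[:,:,::-1];cv2.imwrite('pics/w6.png',w)
```

```text
t 8.50 tcp [0.6316 0.0479 0.0788] yaw 1.533 tilt -0.041 F [ 0.7022  0.3184 -2.7909] w 0.0174
lip world [0.6367 0.1799 0.0042] tote mm [ 11.4 -14.3   4.2]
```

View pics/w6.png

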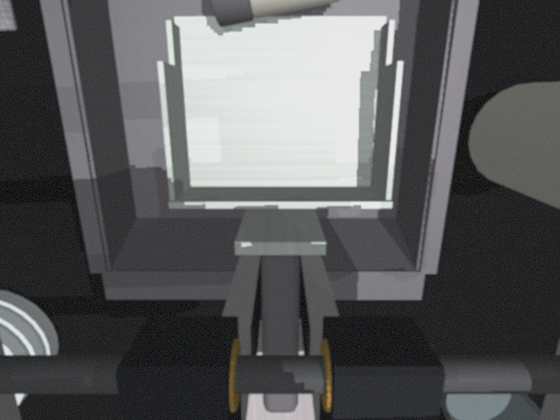

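Run:
```python
from h import *
o,p,r=now();C=cam('wrist',o)
c,s=np.cos(TYAW),np.sin(TYAW)
for u in[(100,270),(425,270),(65,0),(466,0)]:
    w=px2w(C,u,.054);d=w[:2]-TO;print(u,w,'tote',c*d[0]+s*d[1],-s*d[0]+c*d[1])
p,r=to_lip(.070,-.014,.0045,-.03,15,p=p,r=r)
```

```text
t 8.55 tcp [0.6317 0.0483 0.079 ] yaw 1.533 tilt -0.041 F [ 0.8583  0.0015 -1.7663] w 0.0179
(100, 270) [0.5216 0.0368 0.054 ] tote -0.13566175946899112 0.09572901262316083
(425, 270) [0.7216 0.0288 0.054 ] tote -0.1366414760764065 -0.10444742969971686
(65, 0) [0.5333 0.1827 0.054 ] tote 0.010597327673199385 0.08907826014218174
(466, 0) [0.7285 0.1753 0.054 ] tote 0.010012007770124391 -0.10625927951044652
-> [0.6338 0.1057 0.0777]
0.38 0 -0.01 0 0.001 0; 0.39 0 0 0 0 0; 0.38 0 -0.01 0 0.001 0; 0.38 0 -0.01 0 0.001 -0.001; 0.39 0 0 0 0.001 0
0.38 0 -0.01 0.001 0 0; 0.38 0 -0.01 0 0.001 0; 0.39 0 0 0 0.001 0; 0.38 0 -0.01 0 0.001 0; 0.38 0 0 0 0 -0.001
0.38 0 0 0 0.001 0; 0.39 0 -0.01 0 0.001 0; 0.38 0 0 0 0 0; 0.38 0 -0.01 0 0.001 0; 0.39 0 0 0 0.001 0
max [0.39  0.    0.01  0.001 0.001 0.001]
```

Emit:
step_arm --increments "0.38 0 0 0 0 0; 0.39 0 0 0 0 0; 0.38 0 0 0 0.001 0; 0.38 0 0 0 0.001 0; 0.39 0 0 0 0.001 0"

```text
time: 9.05
tool_pos: [0.6324, 0.0681, 0.0779]
ee_rot: [3.14, 0.037, 1.534]
wrist_force: [-0.6, 0.5, -1.6]
width: 0.0181
```

Emit:
step_arm --increments "0.38 0 0 0 0 0; 0.38 0 0 0 0.001 0; 0.39 0 0 0 0.001 0; 0.38 0 0 0 0.001 0; 0.38 0 0 0 0 0"

```text
time: 9.55
tool_pos: [0.6331, 0.0868, 0.0773]
ee_rot: [3.14, 0.034, 1.533]
wrist_force: [0.3, -0.1, -1.0]
width: 0.0178
```

Emit:
step_arm --increments "0.38 0 0 0 0.001 0; 0.39 0 0 0 0.001 0; 0.38 0 0 0 0 0; 0.38 0 0 0 0.001 0; 0.39 0 0 0 0.001 0"

```text
time: 10.05
tool_pos: [0.6339, 0.1061, 0.0767]
ee_rot: [3.14, 0.03, 1.533]
wrist_force: [-0.3, -1.2, -2.3]
width: 0.0178
```

Run:
```python
from h import *
o,p,r=now();lip(p,r)
w=snapshot('wrist')[:,:,::-1];cv2.imwrite('pics/w7.png',w)
```

```text
t 10.05 tcp [0.6339 0.1061 0.0767] yaw 1.533 tilt -0.030 F [-0.2593 -1.2079 -2.3347] w 0.0178
lip world [0.6389 0.2388 0.0035] tote mm [ 70.4 -14.5   3.5]
```

View pics/w7.png

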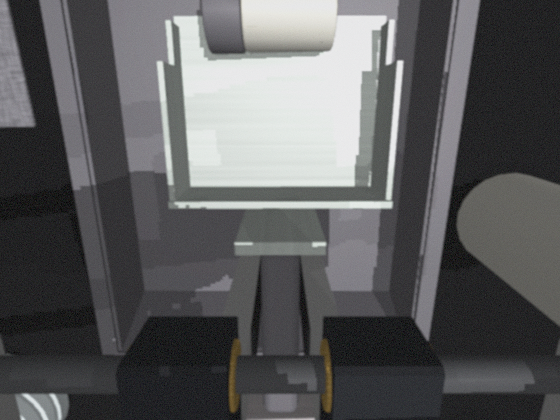

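Emit:
step_arm --increments "0.38 0 0.05 0 0 0; 0.38 0 0.02 0 0 0; 0.38 0 0 0 0 0; 0.38 0 0 0 0 0; 0.38 0 0 0 0 0"

```text
time: 10.6
tool_pos: [0.6348, 0.125, 0.0758]
ee_rot: [3.14, 0.03, 1.533]
wrist_force: [0.5, -1.9, 4.1]
width: 0.0177
```

Emit:
step_arm --increments "0.38 0 0 0 0 0; 0.38 0 0 0 0 0; 0.38 0 0 0 0 0; 0.38 0 0 0 0 0; 0.38 0 0 0 0 0"

```text
time: 11.1
tool_pos: [0.6353, 0.1439, 0.0749]
ee_rot: [3.14, 0.03, 1.533]
wrist_force: [-1.2, -2.8, 3.0]
width: 0.018
```

Run:
```python
from h import *
o,p,r=now();lip(p,r)
w=snapshot('wrist')[:,:,::-1];cv2.imwrite('pics/w8.png',w)
```

```text
t 11.10 tcp [0.6353 0.1439 0.0749] yaw 1.533 tilt -0.030 F [-1.1828 -2.7838  3.024 ] w 0.0180
lip world [0.6404 0.2767 0.0016] tote mm [108.2 -14.6   1.6]
```

View pics/w8.png

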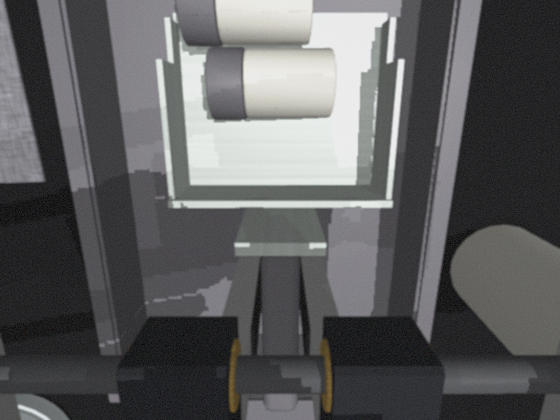

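Emit:
step_arm --increments "0.3 0 0 0 0 0; 0.3 0 0 0 0 0; 0.2 0.1 0 0 0 0; 0.1 0.2 0 0 0 0; 0 0.25 0 0 0 0"

```text
time: 11.65
tool_pos: [0.6403, 0.1534, 0.0738]
ee_rot: [-3.141, 0.029, 1.534]
wrist_force: [-1.3, 0.2, -0.2]
width: 0.0177
```

Emit:
step_arm --increments "0 0.25 0 0 0 0; 0 0.25 0 0 0 0; 0 0.2 0 0 0 0; 0.1 0.2 0 0 0 0; 0.1 0 0 0 0 0"

```text
time: 12.15
tool_pos: [0.6504, 0.1536, 0.0743]
ee_rot: [3.14, 0.031, 1.533]
wrist_force: [-0.4, -2.6, 0.3]
width: 0.0178
```

Run:
```python
from h import *
o,p,r=now();lip(p,r)
w=snapshot('wrist')[:,:,::-1];cv2.imwrite('pics/w9.png',w)
```

```text
t 12.15 tcp [0.6504 0.1536 0.0743] yaw 1.533 tilt -0.031 F [-0.3849 -2.5671  0.3498] w 0.0178
lip world [0.6555 0.2863 0.001 ] tote mm [118.4 -29.4   1. ]
```

View pics/w9.png

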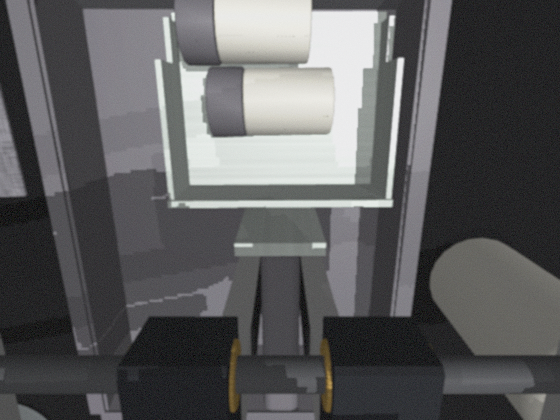

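Both jars are in the pan: A is centred near (245,31) and B near (271,100). The lip is at the end wall and the right cheek is beside the side wall. I'll check the numbers, then plan the nose-up lift.

Run:
```python
from h import *
o,p,r=now();C=cam('wrist',o);M=r*R.from_euler('x',-np.pi)
g=p+M.apply([-G,0,.0188])
for u in[(245,64),(271,136),(271,66)]:   # rear/front silhouettes: rear tangent seen from above, z~centre
    w=px2w(C,u,.03);print('scoop x,y of edge',M.inv().apply(w-g)[:2])
for q in [(.1165,-.028,.009,.0,4),(.113,-.028,.023,.12,4),(.110,-.026,.043,.27,5),(.100,-.02,.16,.30,6)]:
    p,r=to_lip(*q,p=p,r=r)
```

```text
t 12.20 tcp [0.6504 0.1538 0.0744] yaw 1.533 tilt -0.031 F [-0.9196 -1.345   0.5293] w 0.0177
scoop x,y of edge [0.1299 0.0186]
scoop x,y of edge [0.0899 0.0042]
scoop x,y of edge [0.1288 0.0039]
-> [0.6493 0.1495 0.0782]
-0.11 -0.02 -0.09 0 0.008 -0.001; -0.11 -0.03 -0.09 0.001 0.007 0; -0.11 -0.02 -0.09 0 0.008 -0.001; -0.1 -0.02 -0.1 0.001 0.008 -0.001
max [0.11  0.03  0.1   0.001 0.008 0.001]
-> [0.649  0.1387 0.0755]
-0.27 0 0.07 0 0.03 0; -0.27 0 0.06 0 0.03 0; -0.28 0 0.05 0 0.03 0; -0.27 0 0.04 0 0.03 0
max [0.28 0.   0.07 0.   0.03 0.  ]
-> [0.6466 0.1295 0.0737]
-0.19 -0.04 0.01 0 0.03 0; -0.19 -0.04 0.01 0 0.03 0; -0.19 -0.04 0.01 0 0.03 0; -0.19 -0.04 -0.01 0 0.03 0; -0.19 -0.04 0 0 0.03 0
max [0.19 0.04 0.01 0.   0.03 0.  ]
-> [0.6403 0.1189 0.1862]
0.33 -0.1 -1.86 0 0.005 0; 0.33 -0.1 -1.85 0 0.005 0; 0.35 -0.1 -1.85 0 0.005 0; 0.35 -0.11 -1.86 0 0.005 0; 0.37 -0.1 -1.85 0 0.005 0
0.37 -0.1 -1.84 0 0.005 0
max [0.37  0.11  1.86  0.    0.005 0.   ]
```

Emit:
step_arm --increments "-0.06 -0.02 -0.09 0 0.008 0; -0.11 -0.03 -0.09 0 0.007 0; -0.11 -0.02 -0.09 0 0.008 0; -0.1 -0.02 -0.1 0 0.008 0"

```text
time: 12.6
tool_pos: [0.6488, 0.1502, 0.0777]
ee_rot: [3.141, -0.001, 1.533]
wrist_force: [0.6, 0.3, -3.1]
width: 0.0179
```

Emit:
step_arm --increments "-0.27 0 0.07 0 0.03 0; -0.27 0 0.06 0 0.03 0; -0.28 0 0.05 0 0.03 0; -0.27 0 0.04 0 0.03 0"

```text
time: 13.0
tool_pos: [0.6487, 0.1388, 0.0754]
ee_rot: [3.14, -0.123, 1.533]
wrist_force: [0.3, -0.1, -3.5]
width: 0.0182
```

Emit:
step_arm --increments "-0.19 -0.04 0 0 0.03 0; -0.19 -0.04 0 0 0.03 0; -0.19 -0.04 0 0 0.03 0; -0.19 -0.04 0 0 0.03 0; -0.19 -0.04 0 0 0.03 0"

```text
time: 13.5
tool_pos: [0.6464, 0.1293, 0.0738]
ee_rot: [3.14, -0.273, 1.533]
wrist_force: [0.3, -0.1, -2.5]
width: 0.0177
```

Emit:
step_arm --increments "0 0 0 0 0 0; 0 0 0 0 0 0; 0 0 0 0 0 0"

```text
time: 13.8
tool_pos: [0.6464, 0.1304, 0.0739]
ee_rot: [3.14, -0.271, 1.534]
wrist_force: [0.1, 1.0, -3.8]
width: 0.0177
```

Run:
```python
from h import *
o,p,r=now();lip(p,r)
w=snapshot('wrist')[:,:,::-1];cv2.imwrite('pics/w10.png',w)
a=cv2.imread('pics/w9.png').astype(int)
g=w.astype(int)
# jar signature: row profile of bright-warm jar vs pan down column 230 (cap dark) and 300
for c in(215,235,290,310): print(c,[int(v) for v in g[0:200:8,c].sum(1)//3])
print('before',[int(v) for v in a[0:200:8,235].sum(1)//3])
```

```text
t 13.80 tcp [0.6464 0.1304 0.0739] yaw 1.534 tilt 0.271 F [ 0.0994  0.9923 -3.7877] w 0.0177
lip world [0.652  0.2789 0.0434] tote mm [110.9 -26.2  43.4]
215 [70, 74, 232, 230, 230, 230, 227, 211, 111, 121, 128, 139, 131, 110, 98, 79, 81, 111, 128, 138, 130, 118, 106, 91, 112]
235 [75, 73, 233, 232, 231, 230, 228, 227, 218, 227, 232, 229, 217, 206, 175, 131, 102, 112, 122, 133, 141, 130, 114, 93, 96]
290 [72, 69, 233, 232, 232, 233, 228, 229, 217, 226, 232, 231, 228, 213, 190, 148, 125, 211, 227, 233, 231, 226, 210, 172, 115]
310 [72, 70, 235, 232, 232, 232, 230, 230, 225, 215, 218, 217, 210, 216, 224, 225, 216, 208, 225, 232, 233, 228, 213, 179, 120]
before [225, 230, 234, 232, 224, 211, 193, 156, 124, 100, 113, 123, 125, 129, 125, 109, 96, 140, 227, 222, 219, 219, 215, 173, 102]
```

Emit:
step_arm --increments "0.2 -0.1 -0.9 0 0.01 0; 0.33 -0.1 -1.86 0 0.01 0; 0.35 -0.1 -2.1 0 0.01 0; 0.35 -0.11 -2.1 0 0.01 0; 0.37 -0.1 -2.1 0 0.01 0"

```text
time: 14.35
tool_pos: [0.6407, 0.1199, 0.1669]
ee_rot: [3.139, -0.322, 1.535]
wrist_force: [-0.1, 0.2, -3.4]
width: 0.0176
```

Emit:
step_arm --increments "0.37 -0.1 -1.5 0 0.01 0; 0.2 0 -0.7 0 0.01 0; 0 0 0 0 0.01 0; 0 0 0 0 0.01 0; 0 0 0 0 0 0"

```text
time: 14.85
tool_pos: [0.6389, 0.1179, 0.1858]
ee_rot: [-3.139, -0.361, 1.532]
wrist_force: [-0.7, 0.5, -4.4]
width: 0.0175
```

Run:
```python
from h import *
o,p,r=now();lip(p,r);M=r*R.from_euler('x',-np.pi)
print('jar heights',[(p+M.apply([x-G,0,-.065+.0188]))[2] for x in(.075,.115)])
w=snapshot('wrist')[:,:,::-1];cv2.imwrite('pics/w11.png',w);g=w.astype(int)
for c in(215,235,290,310): print(c,[int(v) for v in g[0:200:8,c].sum(1)//3])
L=[.614,-.175,.165]
rows(p,r,lip2tcp(L,1.571,.36),rot(1.571,.36),18)
```

```text
t 14.85 tcp [0.6389 0.1179 0.1858] yaw 1.532 tilt 0.361 F [-0.7379  0.4647 -4.4245] w 0.0175
lip world [0.6445 0.2685 0.1687] tote mm [100.3 -19.  168.7]
jar heights [np.float64(0.16020874689250428), np.float64(0.17434696194142765)]
215 [31, 40, 202, 230, 229, 227, 226, 228, 121, 127, 134, 142, 128, 116, 97, 81, 79, 116, 127, 141, 131, 117, 105, 82, 103]
235 [14, 23, 200, 230, 228, 229, 226, 227, 223, 231, 234, 229, 222, 201, 174, 128, 113, 117, 125, 140, 139, 130, 115, 91, 73]
290 [44, 40, 207, 233, 233, 232, 230, 230, 221, 232, 233, 232, 228, 213, 184, 146, 127, 217, 231, 235, 234, 223, 208, 169, 106]
310 [39, 32, 206, 234, 232, 234, 228, 230, 224, 213, 217, 215, 215, 212, 220, 224, 220, 217, 230, 235, 234, 226, 213, 176, 104]
-2.32 -0.04 -0.85 0.001 0 -0.002; -2.31 -0.06 -0.86 0 0 -0.002; -2.32 -0.05 -0.85 0.001 0 -0.002; -2.31 -0.06 -0.86 0 0 -0.002; -2.32 -0.07 -0.85 0.001 0 -0.002
-2.31 -0.07 -0.85 0.001 0 -0.002; -2.32 -0.07 -0.86 0 -0.001 -0.002; -2.31 -0.08 -0.85 0.001 0 -0.002; -2.32 -0.09 -0.85 0.001 0 -0.002; -2.31 -0.09 -0.85 0 0 -0.002
-2.32 -0.1 -0.85 0.001 0 -0.002; -2.31 -0.1 -0.85 0 0 -0.002; -2.32 -0.11 -0.85 0.001 0 -0.002; -2.31 -0.11 -0.85 0.001 0 -0.002; -2.32 -0.12 -0.85 0 0 -0.002
-2.31 -0.12 -0.86 0.001 0 -0.002; -2.32 -0.13 -0.85 0.001 0 -0.002; -2.31 -0.13 -0.85 0 0 -0.002
max [2.32  0.13  0.86  0.001 0.001 0.002]
```

Emit:
step_arm --increments "-0.7 -0.02 -0.25 0 0 0; -1.4 -0.04 -0.5 0 0 -0.002; -2.1 -0.05 -0.77 0 0 -0.002; -2.55 -0.07 -0.94 0.001 0 -0.002; -2.8 -0.07 -1.02 0.001 0 -0.002"

```text
time: 15.4
tool_pos: [0.6334, 0.015, 0.1865]
ee_rot: [3.139, -0.361, 1.543]
wrist_force: [-0.5, 0.1, -3.1]
width: 0.0174
```

Emit:
step_arm --increments "-2.8 -0.08 -1.02 0.001 0 -0.003; -2.8 -0.09 -1.02 0 0 -0.003; -2.8 -0.09 -1.02 0.001 0 -0.003; -2.8 -0.1 -1.02 0 0 -0.003; -2.8 -0.1 -1.02 0.001 0 -0.003"

```text
time: 15.9
tool_pos: [0.6253, -0.1347, 0.1847]
ee_rot: [3.136, -0.36, 1.558]
wrist_force: [0.1, -0.6, -2.8]
width: 0.0178
```

Emit:
step_arm --increments "-2.8 -0.12 -1.02 0.001 0 -0.003; -2.8 -0.12 -1.02 0 0 -0.003; -2.8 -0.13 -1.02 0.001 0 -0.003; -2.8 -0.14 -1.02 0 0 -0.003; -2.8 -0.15 -1.02 0.001 0 -0.003"

```text
time: 16.4
tool_pos: [0.6173, -0.2837, 0.1829]
ee_rot: [3.133, -0.36, 1.574]
wrist_force: [-0.3, 0.8, -3.6]
width: 0.0183
```

Emit:
step_arm --increments "-2.3 -0.13 -0.85 0 0 -0.002; -1.4 -0.1 -0.5 0 0 0; -0.7 -0.05 -0.26 0 0 0; 0 0 0 0 0 0; 0 0 0 0 0 0"

```text
time: 16.9
tool_pos: [0.6153, -0.3271, 0.1828]
ee_rot: [3.133, -0.362, 1.578]
wrist_force: [1.1, -0.6, -3.2]
width: 0.0177
```

Run:
```python
from h import *
o,p,r=now();lip(p,r);print(o['joint_positions'])
w=snapshot('wrist')[:,:,::-1];cv2.imwrite('pics/w12.png',w);g=w.astype(int)
for c in(235,290): print(c,[int(v) for v in g[0:200:8,c].sum(1)//3])
for L,t,n in [([.614,-.185,.075],.0,9),([.614,-.185,.045],-.2,5),([.614,-.18,.03],-.40,6),([.614,-.18,.03],-.55,4)]:
    q=lip2tcp(L,1.571,t);print(q);p,r=rows(p,r,q,rot(1.571,t),n)
```

```text
t 16.90 tcp [ 0.6153 -0.3271  0.1828] yaw 1.578 tilt 0.362 F [ 1.0762 -0.5598 -3.1596] w 0.0177
lip world [ 0.6149 -0.1764  0.1658] tote mm [-345.4   -5.   165.8]
[-0.7088  0.5893  0.8125  0.2991  1.9603 -0.6306]
235 [197, 196, 199, 229, 230, 227, 229, 227, 220, 230, 233, 230, 221, 205, 177, 138, 126, 113, 126, 139, 139, 130, 116, 98, 66]
290 [188, 184, 193, 231, 233, 231, 231, 230, 214, 229, 233, 232, 229, 213, 189, 148, 125, 215, 230, 235, 233, 223, 210, 176, 110]
[ 0.614  -0.32    0.1442]
-0.08 -0.02 0.43 0.001 -0.04 0.001; -0.06 -0.02 0.43 0.001 -0.04 0; -0.04 -0.01 0.43 0 -0.041 0.001; -0.03 -0.02 0.44 0.001 -0.04 0; 0 -0.02 0.43 0.001 -0.04 0.001
0.01 -0.01 0.44 0.001 -0.04 0; 0.02 -0.02 0.43 0.001 -0.04 0.001; 0.05 -0.01 0.44 0.001 -0.04 0.001; 0.06 -0.02 0.43 0 -0.041 0
max [0.08  0.02  0.44  0.001 0.041 0.001]
[ 0.614  -0.3036  0.1396]
0.33 0 0.09 0 -0.04 0; 0.33 0 0.08 0 -0.04 0; 0.34 0 0.06 0 -0.04 0; 0.33 0 0.05 0 -0.04 0; 0.34 0 0.04 0 -0.04 0
max [0.34 0.   0.09 0.   0.04 0.  ]
[ 0.614  -0.2774  0.1463]
0.41 0 -0.2 0 -0.033 0; 0.4 0 -0.2 0 -0.034 0; 0.39 0 -0.23 0 -0.033 0; 0.38 0 -0.23 0 -0.033 0; 0.38 0 -0.25 0 -0.033 0
0.37 0 -0.26 0 -0.034 0
max [0.41  0.    0.26  0.    0.034 0.   ]
[ 0.614  -0.2589  0.1596]
0.29 0 -0.48 0 -0.037 0; 0.28 0 -0.5 0 -0.038 0; 0.26 0 -0.51 0 -0.037 0; 0.24 0 -0.51 0 -0.038 0
max [0.29  0.    0.51  0.    0.038 0.   ]
```

Run:
```python
from h import *
o,p,r=now()
for L,t,n in [([.614,-.195,.08],.3,5),([.614,-.195,.06],.12,5),([.614,-.195,.05],0.0,5),([.614,-.195,.030],-.20,5),([.614,-.19,.025],-.35,5),([.614,-.19,.025],-.55,5)]:
    q=lip2tcp(L,1.571,t);p,r=rows(p,r,q,rot(1.571,t),n)
```

```text
t 16.95 tcp [ 0.6155 -0.3268  0.1829] yaw 1.578 tilt 0.361 F [ 0.4923  0.7298 -3.5459] w 0.0179
-0.87 -0.04 1.31 0.001 -0.012 0.001; -0.86 -0.04 1.32 0.002 -0.013 0.002; -0.84 -0.04 1.33 0.001 -0.012 0.001; -0.82 -0.03 1.34 0.001 -0.012 0.001; -0.81 -0.04 1.36 0.001 -0.012 0.002
max [0.87  0.04  1.36  0.002 0.013 0.002]
0.17 0 -0.08 0 -0.036 0; 0.17 0 -0.09 0 -0.036 0; 0.17 0 -0.09 0 -0.036 0; 0.17 0 -0.1 0 -0.036 0; 0.16 0 -0.1 0 -0.036 0
max [0.17  0.    0.1   0.    0.036 0.   ]
0.16 0 -0.11 0 -0.024 0; 0.16 0 -0.12 0 -0.024 0; 0.15 0 -0.13 0 -0.024 0; 0.16 0 -0.12 0 -0.024 0; 0.14 0 -0.13 0 -0.024 0
max [0.16  0.    0.13  0.    0.024 0.   ]
0.33 0 -0.11 0 -0.04 0; 0.32 0 -0.12 0 -0.04 0; 0.32 0 -0.14 0 -0.04 0; 0.32 0 -0.14 0 -0.04 0; 0.31 0 -0.16 0 -0.04 0
max [0.33 0.   0.16 0.   0.04 0.  ]
0.35 0 -0.31 0 -0.03 0; 0.35 0 -0.32 0 -0.03 0; 0.33 0 -0.33 0 -0.03 0; 0.33 0 -0.34 0 -0.03 0; 0.31 0 -0.35 0 -0.03 -0.001
max [0.35  0.    0.35  0.    0.03  0.001]
0.33 0 -0.51 0 -0.04 0; 0.31 0 -0.52 0 -0.04 0; 0.29 0 -0.54 0 -0.04 0; 0.26 0 -0.54 0 -0.04 0; 0.25 0 -0.56 0 -0.04 0
max [0.33 0.   0.56 0.   0.04 0.  ]
```

Emit:
step_arm --increments "-0.87 -0.04 1.31 0.001 -0.012 0.001; -0.86 -0.04 1.32 0.001 -0.013 0.002; -0.84 -0.04 1.33 0.001 -0.012 0.001; -0.82 -0.03 1.34 0.001 -0.012 0.001; -0.81 -0.04 1.36 0.001 -0.012 0.002"

```text
time: 17.45
tool_pos: [0.6141, -0.3442, 0.1058]
ee_rot: [3.14, -0.3, 1.571]
wrist_force: [-0.6, 0.4, -3.5]
width: 0.0176
```

Emit:
step_arm --increments "0.17 0 -0.08 0 -0.036 0; 0.17 0 -0.09 0 -0.036 0; 0.17 0 -0.09 0 -0.036 0; 0.17 0 -0.1 0 -0.036 0; 0.16 0 -0.1 0 -0.036 0"

```text
time: 17.95
tool_pos: [0.6142, -0.3379, 0.114]
ee_rot: [3.139, -0.116, 1.57]
wrist_force: [0.0, -0.1, -3.0]
width: 0.0177
```

Emit:
step_arm --increments "0.16 0 -0.11 0 -0.024 0; 0.16 0 -0.12 0 -0.024 0; 0.15 0 -0.13 0 -0.024 0; 0.16 0 -0.12 0 -0.024 0; 0.14 0 -0.13 0 -0.024 0"

```text
time: 18.45
tool_pos: [0.6135, -0.3312, 0.1187]
ee_rot: [3.141, 0.002, 1.568]
wrist_force: [-0.0, 0.1, -3.9]
width: 0.0174
```

Emit:
step_arm --increments "0.33 0 -0.11 0 -0.04 0; 0.32 0 -0.12 0 -0.04 0; 0.32 0 -0.14 0 -0.04 0; 0.32 0 -0.14 0 -0.04 0; 0.31 0 -0.16 0 -0.04 0"

```text
time: 18.95
tool_pos: [0.6138, -0.3148, 0.1257]
ee_rot: [3.14, 0.203, 1.568]
wrist_force: [-1.3, -0.2, 2.3]
width: 0.0177
```

Emit:
step_arm --increments "0.35 0 -0.31 0 -0.03 0; 0.35 0 -0.32 0 -0.03 0; 0.33 0 -0.33 0 -0.03 0; 0.33 0 -0.34 0 -0.03 0; 0.31 0 -0.35 0 -0.03 0"

```text
time: 19.45
tool_pos: [0.6136, -0.2938, 0.1357]
ee_rot: [3.141, 0.351, 1.568]
wrist_force: [1.1, 0.1, -2.3]
width: 0.0176
```

Emit:
step_arm --increments "0.33 0 -0.51 0 -0.04 0; 0.31 0 -0.52 0 -0.04 0; 0.29 0 -0.54 0 -0.04 0; 0.26 0 -0.54 0 -0.04 0; 0.25 0 -0.56 0 -0.04 0"

```text
time: 19.95
tool_pos: [0.6137, -0.2694, 0.154]
ee_rot: [3.14, 0.551, 1.568]
wrist_force: [-1.6, -0.7, -2.7]
width: 0.0177
```

Emit:
step_arm --increments "0 0 0 0 0 0; 0 0 0 0 0 0; 0 0 0 0 0 0; 0 0 0 0 0 0; 0 0 0 0 0 0"

```text
time: 20.45
tool_pos: [0.6136, -0.2707, 0.1542]
ee_rot: [3.14, 0.55, 1.567]
wrist_force: [-1.4, -0.1, -2.8]
width: 0.0177
```

Run:
```python
from h import *
o,p,r=now();lip(p,r);print(o['joint_positions'])
w=snapshot('wrist')[:,:,::-1];cv2.imwrite('pics/w13.png',w);g=w.astype(int)
for c in(205,235,290): print(c,[int(v) for v in g[0:200:8,c].sum(1)//3])
```

```text
t 20.45 tcp [ 0.6136 -0.2707  0.1542] yaw 1.567 tilt -0.550 F [-1.3742 -0.0772 -2.8114] w 0.0177
lip world [ 0.614  -0.1918  0.0247] tote mm [-360.8   -4.6   24.7]
[-0.233   0.2814  1.35   -0.5425  1.3987 -0.165 ]
205 [137, 140, 140, 142, 171, 172, 185, 188, 180, 170, 179, 197, 199, 195, 218, 199, 192, 197, 195, 177, 173, 170, 174, 166, 144]
235 [229, 227, 169, 142, 173, 175, 168, 168, 172, 169, 179, 176, 182, 199, 195, 197, 190, 195, 197, 175, 179, 171, 176, 169, 146]
290 [147, 148, 146, 145, 171, 170, 182, 187, 178, 173, 183, 178, 181, 183, 178, 176, 175, 183, 243, 244, 170, 169, 170, 168, 143]
```

Run:
```python
from h import *
o,p,r=now()
for q,t,y,n in [([.6136,-.28,.22],-.45,1.567,3),([.405,.176,.20],0,1.602,15),([.4047,.1763,.10],0,1.602,3)]:
    p,r=rows(p,r,q,rot(y,t),n)
```

```text
t 20.50 tcp [ 0.6136 -0.2707  0.1543] yaw 1.567 tilt -0.550 F [-0.1874  0.0829 -2.1262] w 0.0181
-1.41 0 -1.71 0 0.033 0; -1.36 0 -1.75 0.001 0.034 0; -1.29 0 -1.79 0 0.033 0
max [1.41  0.    1.79  0.001 0.034 0.   ]
2.79 -1.4 -1.2 -0.001 0.03 -0.002; 2.83 -1.39 -1.12 0 0.03 -0.003; 2.86 -1.39 -1.03 -0.001 0.03 -0.002; 2.9 -1.38 -0.95 0 0.03 -0.002; 2.93 -1.37 -0.86 -0.001 0.03 -0.002
2.95 -1.37 -0.77 0 0.03 -0.003; 2.98 -1.36 -0.68 -0.001 0.03 -0.002; 3.01 -1.35 -0.6 0 0.03 -0.002; 3.02 -1.34 -0.5 -0.001 0.03 -0.002; 3.04 -1.34 -0.42 0 0.03 -0.003
3.05 -1.33 -0.32 -0.001 0.03 -0.002; 3.06 -1.32 -0.24 0 0.03 -0.002; 3.08 -1.32 -0.14 -0.001 0.03 -0.002; 3.07 -1.31 -0.05 0 0.03 -0.003; 3.09 -1.3 0.04 -0.001 0.03 -0.002
max [3.09  1.4   1.2   0.001 0.03  0.003]
0.01 -0.01 3.33 0 0 0; 0.01 -0.01 3.34 0 0 0; 0.01 -0.01 3.33 0 0 0
max [0.01 0.01 3.34 0.   0.   0.  ]
```

Emit:
step_arm --increments "-1.41 0 -1.71 0 0.033 0; -1.36 0 -1.75 0 0.034 0; -1.29 0 -1.79 0 0.033 0"

```text
time: 20.8
tool_pos: [0.6135, -0.2797, 0.2205]
ee_rot: [3.141, 0.449, 1.569]
wrist_force: [0.6, 0.4, -1.6]
width: 0.0177
```

Emit:
step_arm --increments "2.79 -1.4 -1.2 0 0.03 -0.002; 2.83 -1.39 -1.12 0 0.03 -0.003; 2.86 -1.39 -1.03 -0.001 0.03 -0.002; 2.9 -1.38 -0.95 0 0.03 -0.002; 2.93 -1.37 -0.86 -0.001 0.03 -0.002"

```text
time: 21.3
tool_pos: [0.5434, -0.1268, 0.2135]
ee_rot: [-3.141, 0.299, 1.579]
wrist_force: [0.5, -0.1, -1.9]
width: 0.0177
```

Emit:
step_arm --increments "2.95 -1.37 -0.77 0 0.03 -0.003; 2.98 -1.36 -0.68 -0.001 0.03 -0.002; 3.01 -1.35 -0.6 0 0.03 -0.002; 3.02 -1.34 -0.5 -0.001 0.03 -0.002; 3.04 -1.34 -0.42 0 0.03 -0.003"

```text
time: 21.8
tool_pos: [0.4738, 0.0251, 0.207]
ee_rot: [-3.141, 0.15, 1.591]
wrist_force: [0.2, 0.4, -1.8]
width: 0.0178
```

Emit:
step_arm --increments "3.05 -1.33 -0.32 -0.001 0.03 -0.002; 3.06 -1.32 -0.24 0 0.03 -0.002; 3.08 -1.32 -0.14 -0.001 0.03 -0.002; 3.07 -1.31 0 0 0.03 -0.003; 3.09 -1.3 0 -0.001 0.03 -0.002"

```text
time: 22.3
tool_pos: [0.4043, 0.1769, 0.2001]
ee_rot: [3.14, -0.0, 1.602]
wrist_force: [0.0, -0.6, -2.0]
width: 0.0177
```

Emit:
step_arm --increments "0 0 0 0 0 0; 0 0 2 0 0 0; 0 0 3 0 0 0; 0 0 3 0 0 0; 0 0 2 0 0 0"

```text
time: 22.8
tool_pos: [0.4042, 0.1749, 0.0979]
ee_rot: [-3.14, 0.003, 1.602]
wrist_force: [0.0, 0.4, -2.6]
width: 0.0177
```

Emit:
step_arm --increments "0 0 0 0 0 0; 0 0 0 0 0 0; 0 0 0 0 0 0"

```text
time: 23.1
tool_pos: [0.4062, 0.1763, 0.1018]
ee_rot: [3.138, -0.0, 1.603]
wrist_force: [0.5, -0.1, -1.9]
width: 0.0177
```

Run:
```python
from h import *
o,p,r=now();lip(p,r)
w=snapshot('wrist')[:,:,::-1];cv2.imwrite('pics/w14.png',w);t=snapshot('top')[:,:,::-1];cv2.imwrite('pics/t14.png',t)
C=cam('wrist',o)
# lip edge in image vs predicted: row of brightest gradient near cols
g=w.astype(int).sum(2)//3
for c in(200,280,360): print(c,np.argmax(np.diff(g[:60,c])), 'pred',w2px(C,p+(r*R.from_euler('x',-np.pi)).apply([.135,0,-.0692])))
rows(p,r,[.4047,.1763,.0735],rot(1.602,0),3)
# jars in tray: dark-cap pixels
tr=t[176:237,298:367].mean(2)
m=(tr<175).astype(np.uint8);n,l,s,c=cv2.connectedComponentsWithStats(m);print([(s[i].tolist(),c[i].round(1).tolist()) for i in range(1,n) if s[i][4]>15])
```

```text
t 23.10 tcp [0.4062 0.1763 0.1018] yaw 1.603 tilt 0.000 F [ 0.5322 -0.0861 -1.8974] w 0.0177
lip world [0.4021 0.3113 0.0326] tote mm [134.5 224.7  32.6]
200 29 pred [277.9717  16.4983]
280 29 pred [277.9717  16.4983]
360 1 pred [277.9717  16.4983]
0 -0.05 0.94 0.001 0 0; 0 -0.05 0.94 0.001 0 0; 0 -0.05 0.95 0.002 0 0.001
max [0.    0.05  0.95  0.002 0.    0.001]
[([13, 0, 23, 2, 28], [24.4, 0.8]), ([46, 0, 23, 60, 112], [64.3, 22.9]), ([5, 37, 19, 12, 51], [14.4, 42.6]), ([0, 60, 24, 1, 24], [11.5, 60.0])]
```

Run:
```python
import cv2,numpy as np
a=cv2.imread('pics/w2.png').astype(np.float32).mean(2);b=cv2.imread('pics/w14.png').astype(np.float32).mean(2)
for n,(y0,y1,x0,x1) in dict(back=(190,225,160,400),lcheek=(60,200,150,190),rcheek=(60,200,375,410),riser=(225,255,225,335)).items():
    r=cv2.matchTemplate(b[max(0,y0-20):y1+20,x0-20:x1+20],a[y0:y1,x0:x1],cv2.TM_CCOEFF_NORMED);_,v,_,l=cv2.minMaxLoc(r);print(n,round(v,2),l[0]-20,l[1]-20)
for c in(200,240,300,340): print([int(v) for v in a[8:40:4,c]],[int(v) for v in b[8:40:4,c]])
```

```text
back 0.79 4 4
lcheek 0.87 8 5
rcheek 0.98 3 9
riser 0.86 5 -1
[139, 131, 137, 226, 226, 225, 226, 229] [140, 140, 140, 139, 137, 139, 227, 224]
[137, 129, 143, 228, 225, 229, 227, 227] [144, 137, 140, 137, 132, 148, 228, 226]
[149, 146, 185, 228, 229, 232, 229, 232] [147, 134, 139, 142, 141, 143, 228, 226]
[136, 135, 226, 231, 232, 231, 231, 231] [144, 145, 152, 145, 140, 140, 230, 229]
```

Run:
```python
from h import *
o,p,r=now();C=cam('wrist',o);M=r*R.from_euler('x',-np.pi);gp=np.array([0,0,-.0188])  # TCP rel grasp
for d in(0,-.02,-.04,-.06,-.08,.03):
    S=R.from_euler('y',-d)
    f=lambda x,z:np.round(w2px(C,p+M.apply(S.apply([x-G,0,z])+[0,0,.0188])),1)
    print(d,'lip',f(.160,-.088),'backtop',f(.054,-.043),'risertop',f(.044,.012), 'drop lip/rear mm',S.apply([.135,0,-.088])[2]*1e3+88,S.apply([.019,0,-.088])[2]*1e3+88)
```

```text
t 23.20 tcp [0.406  0.1765 0.1017] yaw 1.603 tilt 0.001 F [ 0.2664 -0.2573 -2.7148] w 0.0181
0 lip [278.   16.5] backtop [278.1 201.4] risertop [277.7 254.4] drop lip/rear mm 0.0 0.0
-0.02 lip [278.   20.7] backtop [278.1 202.6] risertop [277.7 253.6] drop lip/rear mm -2.682220590258808 -0.3623752538321696
-0.04 lip [278.   24.9] backtop [278.2 203.9] risertop [277.7 252.8] drop lip/rear mm -5.328169501361657 -0.6894067357120974
-0.06 lip [278.1  29.1] backtop [278.2 205.1] risertop [277.7 252. ] drop lip/rear mm -7.936788389022993 -0.9809636374074131
-0.08 lip [278.1  33.2] backtop [278.2 206.3] risertop [277.7 251.2] drop lip/rear mm -10.507033840468807 -1.2369293400447816
0.03 lip [277.9  10.1] backtop [278.1 199.7] risertop [277.7 255.7] drop lip/rear mm 4.088989557426018 0.6095115339365123
```

Emit:
step_arm --increments "0 0 0.5 0 0.03 0; 0 -0.1 0.8 0 0.03 0; 0 0 0.8 0 0 0; 0 0 0.6 0 0 0; 0 0 0 0 0 0"

```text
time: 23.7
tool_pos: [0.4034, 0.1772, 0.0724]
ee_rot: [-3.141, -0.06, 1.602]
wrist_force: [1.1, 0.5, -1.6]
width: 0.0181
```

Emit:
step_arm --increments "0 0 0.1 0 0 0; 0 0 0 0 0 0; 0 0 0 0 0 0"

```text
time: 24.0
tool_pos: [0.4037, 0.1774, 0.0723]
ee_rot: [3.141, -0.06, 1.603]
wrist_force: [-1.7, -1.8, 3.7]
width: 0.018
```

Emit:
step_arm --increments "0 0 0.1 0 0 0; 0 0 0 0 0 0; 0 0 0 0 0 0"

```text
time: 24.3
tool_pos: [0.4037, 0.1774, 0.0722]
ee_rot: [3.141, -0.06, 1.603]
wrist_force: [-3.6, -2.2, 8.2]
width: 0.018
```

Emit:
step_arm --increments "0 0 -0.15 0 0 0; 0 0 0 0 0 0; 0 0 0 0 0 0"

```text
time: 24.6
tool_pos: [0.4038, 0.1777, 0.0722]
ee_rot: [3.141, -0.06, 1.603]
wrist_force: [-0.4, -0.2, 0.2]
width: 0.0178
```

Emit:
step_arm --increments "0 0 0 0 0 0; 0 0 0 0 0 0; 0 0 0 0 0 0; 0 0 0 0 0 0; 0 0 0 0 0 0" --claw -1

```text
time: 25.1
tool_pos: [0.4037, 0.1775, 0.0724]
ee_rot: [3.141, -0.06, 1.603]
wrist_force: [0.3, 1.2, 0.1]
width: 0.0542
```

Emit:
step_arm --increments "0 0 0 0 0 0; 0 0 0 0 0 0; 0 0 0 0 0 0; 0 0 0 0 0 0; 0 0 0 0 0 0"

```text
time: 25.6
tool_pos: [0.4036, 0.1775, 0.0724]
ee_rot: [3.142, -0.06, 1.603]
wrist_force: [-0.3, 1.1, 0.3]
width: 0.0933
```

Emit:
step_arm --increments "0 0 -1 0 -0.03 0; 0 0 -2 0 -0.03 0; 0 0 -3 0 0 0; 0 0 -4 0 0 0; 0 0 -4 0 0 0"

```text
time: 26.1
tool_pos: [0.4032, 0.1762, 0.2133]
ee_rot: [-3.141, 0.0, 1.603]
wrist_force: [1.2, 0.3, 0.3]
width: 0.0939
```

Emit:
step_arm --increments "-4 0 0 0 0 0; -4 0 0 0 0 0; -4 0 0 0 0 0; -4 0 0 0 0 0; -3 0 0 0 0 0"

```text
time: 26.6
tool_pos: [0.4096, -0.0156, 0.2125]
ee_rot: [3.141, 0.001, 1.602]
wrist_force: [1.3, -0.6, 1.0]
width: 0.0944
```

Emit:
step_arm --increments "-3 0 0 0 0 0; -2 0 0 0 0 0; 0 0 0 0 0 0; 0 0 0 0 0 0; 0 0 0 0 0 0"

```text
time: 27.1
tool_pos: [0.4114, -0.0628, 0.2124]
ee_rot: [3.141, -0.0, 1.604]
wrist_force: [-1.1, 0.1, 0.0]
width: 0.0939
```

Run:
```python
from h import *
o,p,r=now()
t=snapshot('top')[:,:,::-1];s=snapshot('scene')[:,:,::-1];w=snapshot('wrist')[:,:,::-1]
for n,i in(('t',t),('s',s),('w',w)):cv2.imwrite(f'pics/{n}15.png',i)
a=cv2.resize(t[155:305,170:375],(800,585),interpolation=cv2.INTER_CUBIC)[:, :]
b=cv2.resize(s[120:330,195:435],(400,300),interpolation=cv2.INTER_CUBIC)
c=cv2.resize(w,(400,300))
cv2.imwrite('pics/c15.png',np.vstack([np.hstack([cv2.resize(a,(400,300)),b]),np.hstack([c,cv2.resize(s,(400,300))])]))
```

```text
t 27.10 tcp [ 0.4114 -0.0628  0.2124] yaw 1.604 tilt 0.000 F [-1.057   0.0903  0.014 ] w 0.0939
```

View pics/c15.png

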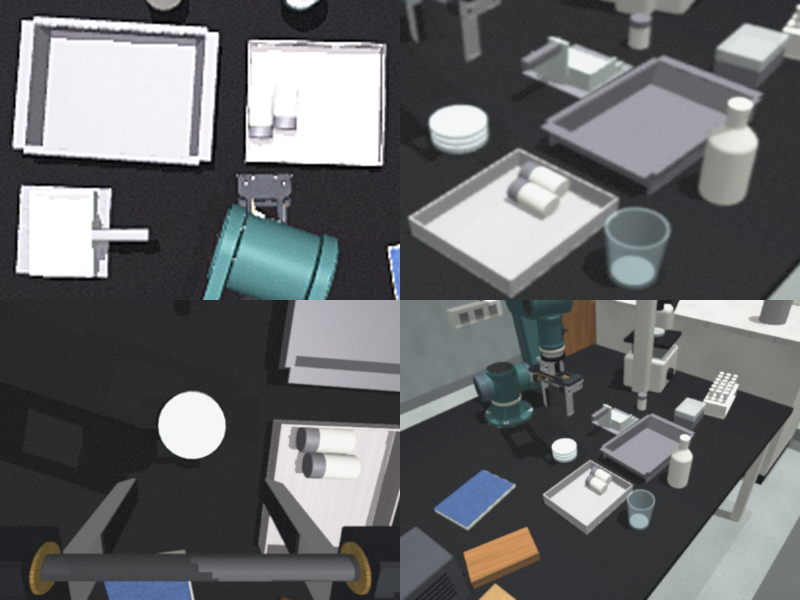

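The final composite shows both jars lying in the tray against its +y wall and the tote empty. The scoop is back on the mat, with its bar end at the same pixel as at the start, and the bystanders look unmoved. The arm is clear of everything.

Run:
```python
from h import *
a=cv2.imread('pics/t15.png').astype(int);b=snapshot('top')[:,:,::-1].astype(int)
print('tray diff',np.abs(a-b)[176:237,298:367].mean(),'scoop diff vs start',np.abs(b-cv2.imread('pics/top0.png').astype(int))[245:296,180:250].mean(),'vs now',np.abs(a-b)[245:296,180:250].mean())
print(close_job())
```

```text
tray diff 0.4124495129484438 scoop diff vs start 14.190662931839402 vs now 1.7467787114845938
the job is handed in; nothing more can be done
None
```

The job is handed in at about 27 s of the 66 s limit. No verdict came back, so the results below are from my own checks.

**What I did:** I took the scoop by its bar and lowered it nose-down behind the jars. I pushed it along the floor into the tote's right corner at the jars' end, where both jars backed into the pan. I lifted them out nose-up with the jar centres at about 160–174 mm, above the 110 mm needed, and tipped them into the tray with the lip about 25–50 mm above the bench. Then I put the scoop back on its mat and let go.

**Last checks:**
- **Jars:** The final pictures show both jars lying in the tray against its +y wall, with the tote empty. Two frames of the tray taken close together were nearly identical (mean difference 0.4 grey levels), so the jars appear to be at rest.
- **Scoop:** It stands on the mat with its bar end at about the same pixel as at the start. The picked-up and set-down positions differ by only a few mm.
- **Other things:** The bystanders look unmoved by eye. The arm is clear and the gripper is open.

**Checks that disagreed:**
- **Tilt in the grip:** The scoop had turned about 0.06 rad nose-down in the grip by the time it came back. I corrected for that before setting it down, but I did not measure its tilt after release.
- **Mat area:** It differs from the start picture by about 14 grey levels on average, though it was steady between the last frames (1.7). I put this down to arm shadow or a shift of a few mm, and did not look further.
- **Tote position:** My camera estimates disagreed by up to about 5 mm and 1–2 degrees. I judged the corner fit from the wrist pictures and a light contact force.

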